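# Take the hot lid off the warming pot with the lid lifter

## Task

The warming pot and its lid are hot: take the lid lifter from its stand, feel its hook in under the lid's loop, find the place along the loop where the lid balances (its weight is off-centre) and lift it off level, without touching lid or pot with the robot itself; set it gently down into the wooden ring so that it sits level and fully home. Then unhook the lifter and hang it back in its stand. Bear only lightly on the lid with the lifter, never let it hang askew, and leave the other things on the cabinet where they are.

Things in the scene. Friction and masses are not known exactly. Their poses are not given: they have to be found in the camera images.
- pot: Round electric warming pot, steel with a black foot and two small black side grips, 132 mm wide (158 mm over the grips), rim 75 mm high, fixed. Its neck is open, 98 mm inside. Origin: centre of its underside, z up.
- lid: Round steel lid, 116 mm wide, 0.35 to 0.55 kg, on the pot's rim. Origin: centre of the underside of its 6 mm thick disc (the face that lies on the rim), z up. Below it a tapered plug, 92 mm wide at the disc, 80 mm at its end, reaches 10 mm into the neck. A heat-storing slug hidden inside has slid to one side and stays there: the balance point is unknown.
- lid_loop (a point): Middle of the loop's straight 6 mm bar, 24 mm above the lid's origin. The bar runs along the lid's y axis between legs at y = +-37 mm; 15 mm are clear between disc and bar, 68 mm between the legs. The hook can go in along the lid's +x or -x. The balance point lies anywhere within 25 mm either side of this middle, along the bar: feel for it by raising the lid a few mm; the heavy side stays down.
- lifter: Lid lifter, 0.15 kg, upright in the stand. Origin: on its axis, under the 25 mm wide, 4 mm thick collar; z up. Wooden handle 22 mm (x) by 18 mm (y) from z = 4 to 84 mm. Below the collar a 7 mm shank, straight to z = -22 mm, then cranked back to x = -9.5 mm; it ends in a flat steel hook, 8 mm wide in y, open to the lifter's +x.
- lifter_seat (a point): Middle of the top of the hook's seat, on the lifter's axis at z = -66 mm (axes as the lifter). Hook's underside 5 mm below; back face at x = -7 mm (back 5 mm thick), front lip from x = 7 to 11 mm and 6 mm high. The 11 mm high hook passes the loop with 2 mm above and below: the measured poses are barely good enough, so feel for the disc with the hook's underside.
- rest: Lid rest: plain wooden ring, 128 mm outside, 98 mm inside, 18 mm high, fixed. Origin: centre of its underside. A seated lid lies on its top face, lid origin 18 mm above the ring's origin, plug inside.
- stand: Dark steel stand, fixed. Origin: underside of its foot (110 by 90 mm), under the lifter's axis. Its level fork plate, top at z = 110 mm, 5 mm thick, 60 mm wide, begins at x = -22 mm; upright at x = +50 mm, ending at the plate. At the start the lifter hangs with its x axis along the stand's.
- stand_slot (a point): Place of the lifter's origin when hung: on top of the fork plate, in the slot, 110 mm above the stand's origin. The slot is 13 mm wide, open to the stand's -x, closed 7.5 mm beyond this point in +x. The collar lies on the plate. Lift the lifter some 10 mm, then draw it out along -x; the hook is below the plate, so never straight up.
- pin_tin: Round tin, 58 mm wide, 24 mm high, loose bystander. Origin: centre of its underside.
- tape_roll: Roll of masking tape lying flat, 74 mm wide, 19 mm high, loose bystander. Origin: centre of its underside.
- note_pad: Small note pad, 38x51x16 mm, loose bystander. Origin: centre of its underside.
- stapler: Stapler, 34x135x42 mm, loose bystander. Origin: centre of its underside.
- cup: Coffee cup, 83x110x55 mm, loose bystander. Origin: centre of its underside.
There are look-alikes about, which are no part of the job. There is more than one size of the rest; the job needs the larger. What is shaped like the pot but red is not meant.

How it is judged:
By the outcome, as a careful person would: the job done as asked, in the order asked, and still so for the second after the job is handed in, with the robot touching nothing.
It also fails if it takes over 72 s, if anything falls off the work surface, if the arm or the gripper's body presses on something with over 40 N, if the wrist force passes 120 N, or if a joint passes its speed limit or range.

## Robot

A 6-joint arm with a two-finger parallel gripper is mounted at the origin on a cart in front of the work surface, level with it; the furniture and walls round the work are solid. World frame = base frame: x ahead of the robot, y to its left, z up, the work surface at z = 0. Lengths are in m, angles in rad, forces in N, time in s.
With the tool pointing down it reaches from about 0.35 to 0.975 m from the base axis. Payload 4.9 kg.
Tool frame: the origin (TCP) lies at the very end of the fingers, on their centre line; the grasp point (between the pads) lies 19 mm behind it; z points along the fingers, y is the line along which they close (so a half turn about z gives the same grasp; the last joint's range is limited). The gripper opens to 85 mm and grips with 20 to 120 N. Pads are 22 mm wide; open, the fingers measure 114 mm over their backs; the gripper's body (76 mm by 85 mm) begins 54 mm behind the grasp point. The pads swing forward as they close: fully open they stand 13 mm farther back than shut.
Start: joints at [1.128, 0.053, 1.613, -0, 1.476, -0.119], TCP at [0.199, 0.593, 0.231] pointing down, gripper open.
Joint ranges: [-3.01, 3.01], [-1.01, 2.22], [0.06, 2.58], [-1.02, 4.17], [0.09, 2.62], [-3.14, 3.14]. Speed limits (rad/s): [2.57, 2.57, 3.14, 3.14, 3.14, 3.14].

## Interface

Orientations are given as a unit quaternion [x, y, z, w].
In Python, from workcell import r gives the robot as it stands. Calls block until the motion is done:
- r.move_ptp(position, orientation): joint-space move of the TCP to a pose.
- r.line_to(position, rotation=None, max_speed=0.15, until_force=None): straight line of the TCP; rotation=None keeps the orientation; max_speed is the mean speed in m/s. With until_force (N) it stops when the force on the tool has changed by that much, and returns True; else False.
- r.goto_joints(angles): joint-space move.
- r.command_gripper(opening): finger opening in m; the grip force is fixed at half the most; returns when the fingers have stopped.
- r.dwell(seconds).
- r.inverse_kinematics(position, orientation): joint angles nearest the present ones, or None.
- r.get_state(): the state.
- r.read_camera(name): name is "side" or "top"; returns the picture (480x640x3 uint8, red, green, blue); there is no depth.
- r.calibration(name): a dict with "K" (3x3 intrinsics, pixels), "k1" (the pictures are not rectified: a ray, as slopes to the right and down, at radius r is drawn at 1 + k1 r^2 times it, then the intrinsics apply), "cam_to_world" (4x4, takes a point from camera to world coordinates). Camera axes: x right, y up, looking along -z (the intrinsics and any distortion apply to the point x, -y, -z); pixel columns grow to the right and rows downward; lengths in m; the calibration is good to about 2 mm. A picture is of the moment at which its call begins. calibration takes no time and is no camera call.
A pose or a line that the arm cannot do raises r.IKError and nothing moves.
- r.job_done(): hands the job in; it is judged then, once.
Trained networks look in the newest picture that a camera, given by its name, has taken for a name from the list of things; names that differ only in an ending like _2 or _b are one class to them, and where a whole thing is asked for, a point or a joint stands for the part that bears it (a point fixed in the world has none). Each returns a list of dicts, best first, with "p" (0 to 1); they miss things now and then, are a little off and sometimes report something else, mostly with a low value. They report only what shows in the picture. A call takes as long as a camera call. They do not tell look-alikes from the thing itself.
- r.cut_out(label, camera): "pixels" (480x640 bool, what is visible of it) and "extent" ([left, top, right, bottom] in pixels, round what is visible of it).
The state is a dict: "time": time; "joint_positions": joint angles; "qvel": joint speeds; "effort": joint torques, N m; "tcp_pos": TCP position; "ee_rot": TCP orientation; "ft_force": force on the tool from outside, world axes, zero at the start; "ft_torque": the same for the moment, N m; "finger_gap": finger opening in m; "grasp_force": force on a finger pad.
Only numpy, scipy, OpenCV 4.12 (cv2) and the standard library are available. Lean on these libraries where they do the work, as an engineer would, in place of code of your own. Each camera call takes 0.05 s, during which the arm holds its last target. There are 200 camera calls.

## Working session

There is one attempt and no reset: what is moved stays moved. The work goes in short steps, each a Python script; the robot and the scene stay as the last script left them, time stands still between calls to the robot, and variables do not carry over. Pictures are saved under pics/ and viewed, at most 10 in all, crops included, and the job is handed in when it is done.

```bash
ls; mkdir -p pics
python3 - <<'E'
from workcell import r
import cv2,numpy as np
for n in("side","top"):
    im=r.read_camera(n); cv2.imwrite(f"pics/{n}0.png",im[:,:,::-1])
    c=r.calibration(n); print(n,np.round(c["K"],1).tolist(),c["k1"],np.round(c["cam_to_world"],3).tolist())
    for l in["pot","lid","lid_loop","lifter","rest","stand","pin_tin","tape_roll","note_pad","stapler","cup"]:
        print(l,[(round(d["p"],2),np.round(d["extent"]).astype(int).tolist(),int(d["pixels"].sum())) for d in r.cut_out(l,n)])
print(r.get_state())
E
```

```text
pics
side [[497.2, 0.0, 318.9], [0.0, 497.2, 236.7], [0.0, 0.0, 1.0]] -0.03178086327293251 [[0.287, 0.784, -0.551, -0.107], [-0.958, 0.242, -0.154, -0.178], [0.012, 0.572, 0.82, 1.1], [0.0, 0.0, 0.0, 1.0]]
pot [(0.65, [277, 241, 342, 287], 1088), (0.63, [132, 212, 197, 264], 2531)]
lid [(0.63, [290, 224, 330, 264], 1432)]
lid_loop [(0.91, [282, 227, 332, 265], 1408)]
lifter [(0.81, [218, 204, 231, 245], 283)]
rest [(0.96, [386, 274, 440, 326], 1138), (0.67, [454, 320, 496, 355], 573), (0.67, [219, 204, 234, 247], 338)]
stand [(0.64, [210, 209, 262, 271], 1438)]
pin_tin [(0.56, [383, 219, 402, 240], 337)]
tape_roll [(0.74, [284, 189, 308, 214], 378), (0.46, [276, 246, 340, 286], 1022)]
note_pad [(0.56, [246, 290, 266, 307], 339)]
stapler [(0.59, [353, 311, 376, 371], 790)]
cup [(0.56, [195, 164, 229, 193], 721)]
top [[558.0, 0.0, 318.2], [0.0, 558.0, 249.9], [0.0, 0.0, 1.0]] 0.002700026817418154 [[0.024, 0.98, -0.195, 0.248], [-1.0, 0.025, 0.005, 0.015], [0.01, 0.195, 0.981, 1.562], [0.0, 0.0, 0.0, 1.0]]
pot [(0.77, [283, 229, 340, 277], 588), (0.77, [143, 245, 203, 299], 2155)]
lid [
[... 627 characters left out ...]
sitions': array([ 1.12799913e+00,  5.27544555e-02,  1.61289454e+00, -4.30565290e-05,
        1.47600946e+00, -1.19010153e-01]), 'qvel': array([-7.30556197e-04, -6.64346882e-05,  9.05526521e-04, -1.66891523e-04,
       -1.56310822e-03,  1.94684649e-03]), 'effort': array([-1.00806355e-03, -3.93678832e+01, -3.70461166e+01, -1.04847650e-04,
        7.27615443e-04, -1.30650392e-06]), 'tcp_pos': array([0.1988575 , 0.59249864, 0.23127305]), 'ee_rot': array([ 1.61185245e-01,  9.86924169e-01, -3.75534071e-05,  1.14704326e-05]), 'ft_force': array([-0.36744911,  0.08941875,  0.0318276 ]), 'ft_torque': array([ 0.00923742, -0.009774  , -0.00576675]), 'grasp_force': 0.0, 'finger_gap': 0.08554884628010452}
```

Run:
```python
import cv2
a=cv2.imread("pics/top0.png")[165:355,130:500];b=cv2.imread("pics/side0.png")[160:380,130:500]
cv2.imwrite("pics/v1.png",cv2.resize(a,(800,411),interpolation=cv2.INTER_CUBIC));cv2.imwrite("pics/v2.png",cv2.resize(b,(800,476),interpolation=cv2.INTER_CUBIC))
```

```text
(no output)
```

View pics/v1.png

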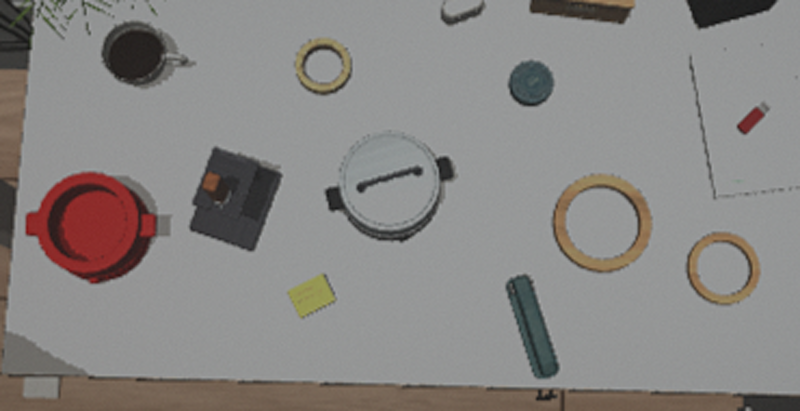

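View pics/v2.png

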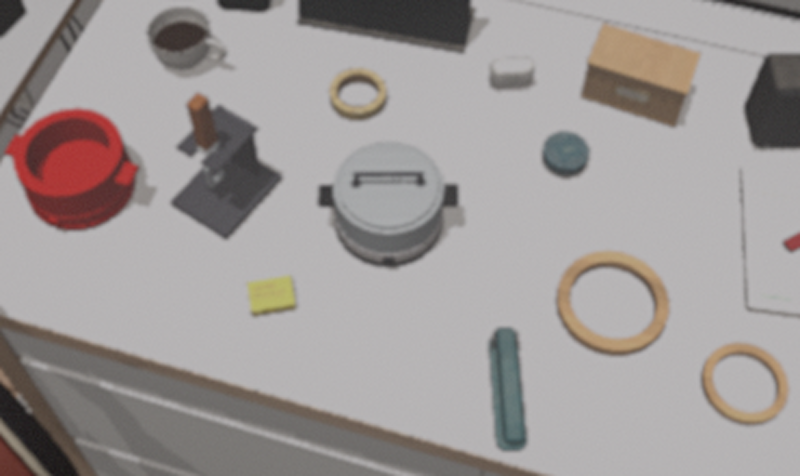

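Run:
```python
import cv2,numpy as np
t=cv2.imread("pics/top0.png");s=cv2.imread("pics/side0.png")
def c(im,x,y):return cv2.resize(im[y:y+60,x:x+80],(400,300),interpolation=cv2.INTER_CUBIC)
cv2.imwrite("pics/v3.png",np.vstack([np.hstack([c(t,200,224),c(s,200,200)]),np.hstack([c(t,272,220),c(s,270,220)])]))
```

```text
(no output)
```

View pics/v3.png

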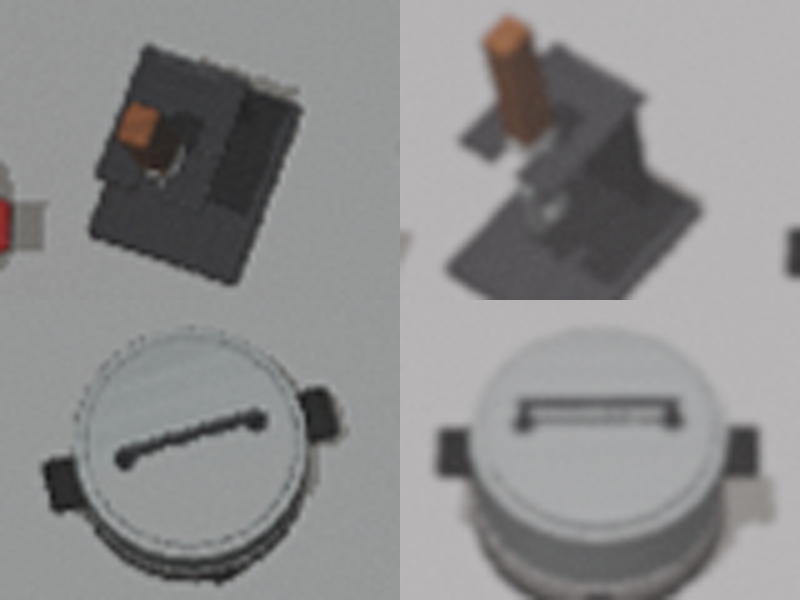

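```bash
cat > h.py <<'E'
import numpy as np,cv2
from workcell import r
from scipy.spatial.transform import Rotation as R
from scipy.optimize import least_squares
C={n:r.calibration(n) for n in("side","top")}
def proj(n,P):
    c=C[n];T=np.linalg.inv(np.array(c["cam_to_world"]));p=np.atleast_2d(P)@T[:3,:3].T+T[:3,3]
    s=np.c_[p[:,0],-p[:,1]]/-p[:,2:];s=s*(1+c["k1"]*(s**2).sum(1,keepdims=True));K=np.array(c["K"])
    return s*[K[0,0],K[1,1]]+[K[0,2],K[1,2]]
def fit(f,x0):  # f(x)-> list of (cam, world pts, pixels)
    g=lambda x:np.concatenate([(proj(n,P)-np.atleast_2d(px)).ravel() for n,P,px in f(x)])
    s=least_squares(g,x0,loss="soft_l1");return s.x,np.round(g(s.x),1)
def at(n,uv,z):return fit(lambda q:[(n,[q[0],q[1],z],uv)],[.6,0.])[0]
def rz(a,p):p=np.atleast_2d(np.array(p,float));c,s=np.cos(a),np.sin(a);return np.c_[p[:,0]*c-p[:,1]*s,p[:,0]*s+p[:,1]*c,p[:,2]]
def cen(m):ys,xs=np.nonzero(m);return np.array([xs.mean(),ys.mean()])
E
cat > m.py <<'E'
from h import *
th=np.linspace(0,2*np.pi,90)[:-1]
I={n:cv2.imread(f"pics/{n}0.png") for n in C}
for n in C:
    r.read_camera(n)
    k=r.cut_out("lid_loop",n)[0]["pixels"];k2=r.cut_out("lid",n);k=k|(k2[0]["pixels"] if k2 else 0)
    v=cv2.cvtColor(I[n],cv2.COLOR_BGR2GRAY)
    x0,y0=(298,236) if n=="top" else(296,236)
    w=(32,22) if n=="top" else (40,12)
    # bar: darkness-weighted
    pts=[]
    roi=v[y0:y0+w[1],x0-6:x0+w[0]].astype(float);d=np.clip(np.median(roi)-25-roi,0,None)
    ys,xs=np.nonzero(d>0);W=d[ys,xs];c=np.array([np.average(xs,weights=W),np.average(ys,weights=W)])
    co=np.cov(np.c_[xs,ys].T,aweights=W);e,V=np.linalg.eigh(co);ax=V[:,1]
    print(n,"bar px",c+[x0-6,y0],"axis",ax,"len",np.sqrt(12*e[1]))
    a=at(n,c+[x0-6,y0]-ax*10,.097);b=at(n,c+[x0-6,y0]+ax*10,.097);D=a-b
    print("  bar mid",(a+b)/2,"yaw of lid x",np.degrees(np.arctan2(D[1],D[0]))-90)
    if k is not None: print("  lid mask centre",at(n,cen(k),.081), k.sum())
    for q in r.cut_out("rest",n)[:2]:
        m=q["pixels"].astype(np.uint8);cs,_=cv2.findContours(m,0,2);hull=cv2.convexHull(max(cs,key=cv2.contourArea))
        (ex,ey),axs,_=cv2.fitEllipse(hull);print("  rest",q["p"],at(n,(ex,ey),.014),axs)
    for l,z in[("pin_tin",.012),("tape_roll",.01),("note_pad",.008),("stapler",.02),("cup",.03)]:
        q=r.cut_out(l,n)
        if q:print("  ",l,at(n,cen(q[0]["pixels"]),z))
T=lambda a:np.array(a)/5+[200,224]-.4
S=lambda a:(np.array(a)-[400,0])/5+[200,200]-.4
tp=T([(148,43),(96,178),(250,72)]);sp=S([(555,42),(458,137),(647,97)])
tf=T([(300,103),(237,285),(90,235)]);sf=S([(703,208),(445,268)])
ht,hs=T((140,120)),S((508,33))
def f(x):
    X,Y,a,b,f0=x;o=np.array([X,Y,0]);g=lambda p:rz(a,p)+o
    pl=lambda b:g([(b,.03,.11),(-.022,.03,.11),(b,-.03,.11)])
    F=g([(f0+.11,-.045,.006),(f0,-.045,.006),(f0,.045,.006)])
    return[("top",pl(b),tp),("side",pl(b),sp),("top",F,tf),("side",F[[0,2]],sf),("top",g([(0,0,.194)]),ht),("side",g([(0,0,.194)]),hs)]
x,e=fit(f,[.66,.2,-.35,.05,-.05]);print("stand",x,np.degrees(x[2]));print(e)
for n,uv in(("top",ht),("side",hs)):print("handle top",n,at(n,uv,.194))
E
python3 m.py
```

```text
side bar px [309.6025641  241.65103189] axis [-0.999971    0.00761613] len 42.19276593719156
  bar mid [0.54619308 0.028201  ] yaw of lid x -162.33028738354034
  lid mask centre [0.54490929 0.03001071] 1437
  rest 0.8 [ 0.50989308 -0.24728588] (47.206573486328125, 53.68488693237305)
  rest 0.79 [ 0.45346922 -0.40537106] (37.047611236572266, 41.843780517578125)
   pin_tin [ 0.69942342 -0.15308617]
   tape_roll [0.7152951  0.12576494]
   note_pad [0.59212776 0.04669824]
   stapler [ 0.3693609  -0.15885286]
   cup [0.72376464 0.36845585]
top bar px [309.56103987 246.91832074] axis [-0.96262039  0.27085419] len 34.72337876317092
  bar mid [0.54692248 0.03061192] yaw of lid x -162.4922048849583
  lid mask centre [0.54822188 0.03016185] 1422
  rest 0.92 [ 0.45662912 -0.40385331] (32.729942321777344, 34.1886100769043)
  rest 0.88 [ 0.51237329 -0.24736983] (43.09785461425781, 44.82706069946289)
   pin_tin [ 0.69882131 -0.15489266]
   tape_roll [0.71671011 0.12344718]
   note_pad [0.40846726 0.12648915]
   stapler [ 0.3734217  -0.15722863]
   cup [0.72092749 0.36890898]
stand [ 0.51896704  0.23420651 -0.29755719  0.05308375 -0.04329665] -17.048771357376776
[-0.6  0.1 -0.  -0.6  0.2  1.3  0.  -0.5 -0.1  0.4  0.3 -0.8  0.8  0.1
  0.3  0.  -0.4 -0.   0.7 -0.3 -0.7  0.4 -0.   0.4 -0.  -0.5]
handle top top [0.52008032 0.23422032]
handle top side [0.51765994 0.23357136]
```

```bash
cat >> h.py <<'E'
ST=np.array([.519,.234,.110]);SY=np.radians(-17.0)
LID=np.array([.5467,.0297,.075]);LY=np.radians(17.6)
REST=np.array([.511,-.2473,0.]);GZ=.031   # TCP above lifter origin
FL=1
def rot(a):
    y=np.array([-np.sin(a),np.cos(a),0])*FL;z=np.array([0,0,-1.]);return R.from_matrix(np.c_[np.cross(y,z),y,z]).as_quat()
def tcp(o):return np.array(o)+[0,0,GZ]
def line(o,v=.15,a=None,f=None):return r.line_to(tcp(o),None if a is None else rot(a),max_speed=v,until_force=f)
def org():return np.array(r.get_state()["tcp_pos"])-[0,0,GZ]
def ft(n=8):
    L=[]
    for _ in range(n):s=r.get_state();L.append(np.r_[s["ft_force"],s["ft_torque"]]);r.dwell(.03)
    return np.mean(L,0)
E
python3 - <<'E'
import h;from h import *
for fl in(1,-1):
    h.FL=fl
    for o,a in((ST,SY),(LID+[0,0,.09],LY),(REST+[0,0,.108],LY)):
        q=r.inverse_kinematics(tcp(o),rot(a));print(fl,None if q is None else np.round(q,2))
print(r.get_state()["time"])
E
```

```text
1 [ 0.29 -0.01  1.83 -0.    1.32 -0.98]
1 [-0.08 -0.11  1.83 -0.    1.42 -1.96]
1 [-0.58 -0.01  1.83 -0.    1.32 -2.46]
-1 [ 0.29 -0.01  1.83 -0.    1.32  2.16]
-1 [-0.08 -0.11  1.83 -0.    1.42  1.18]
-1 [-0.58 -0.01  1.83 -0.    1.32  0.68]
2.1
```

Run:
```python
from h import *
r.command_gripper(.06)
r.move_ptp(ST+[0,0,.125],rot(SY))
r.line_to(tcp(ST),max_speed=.12)
f0=ft(4);r.command_gripper(.0);s=r.get_state();print(s["finger_gap"],s["grasp_force"],ft(4)-f0,s["tcp_pos"])
np.save("g.npy",org())
line(ST+[0,0,.010],.05)
X=rz(SY,[1,0,0])[0]
line(ST+[0,0,.010]-.065*X,.08)
print(r.get_state()["finger_gap"],ft(4)-f0,r.get_state()["time"])
for n in C:cv2.imwrite(f"pics/{n}1.png",r.read_camera(n)[:,:,::-1])
P=org()
t=[]
for n in C:
    im=cv2.imread(f"pics/{n}1.png");c=proj(n,P)[0].astype(int);t.append(cv2.resize(im[c[1]-45:c[1]+45,c[0]-30:c[0]+30],(400,600),interpolation=cv2.INTER_CUBIC))
cv2.imwrite("pics/v4.png",np.hstack(t))
```

```text
0.017530022826223565 58.43384385108948 [0.03021434 0.36582105 2.02974171 0.00850159 0.07754568 0.02023282] [0.51915867 0.2340689  0.14136433]
0.017182424289463018 [-0.01683651  0.34670454 -1.41969447  0.02742408  0.01801208  0.02530795] 7.3167
```

View pics/v4.png

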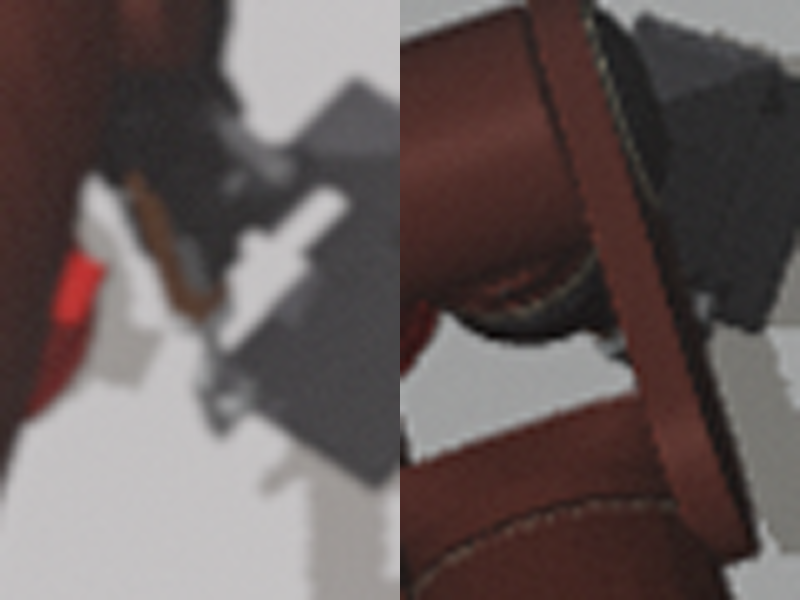

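```bash
cat >> h.py <<'E'
X=rz(LY,[1,0,0])[0];Y=rz(LY,[0,1,0])[0]
def L(x,s,z):return np.array([LID[0],LID[1],0])+x*X+s*Y+[0,0,z]
E
python3 - <<'E'
from h import *
o=org();line(o+[0,0,.09],.2)
r.move_ptp(tcp(L(-.030,0,.20)),rot(LY))
line(L(-.030,0,.163),.1)
r.dwell(.2);f0=ft();print(f0)
print(line(L(-.030,0,.147),.008,f=.8),org(),ft(4)-f0)
np.save("f0.npy",f0);np.save("zc.npy",org()[2])
line(org()+[0,0,.002],.02);print(org(),ft(4)-f0,r.get_state()["time"])
E
```

```text
[-0.10512071  0.2459658  -1.82032954 -0.01044626 -0.00975826  0.02344873]
True [0.51807158 0.02062463 0.15233436] [ 4.00437160e-01 -2.18547490e-01  6.96136730e+00 -7.87860764e-03
 -2.53434312e-03 -4.88438784e-02]
[0.51754763 0.02067466 0.15346967] [-0.4009139  -0.43215287  0.14057747  0.01254377  0.02907486  0.01585924] 11.875
```

Run:
```python
from h import *
f0=np.load("f0.npy");np.set_printoptions(precision=4,suppress=True)
c=L(-.030,0,.1545);line(c,.02);r.dwell(.3);print(org()-c,ft(6)-f0)
for x in(-.02,-.01,0):
    b=line(L(x,0,.1545),.03,f=2.5);print(x,b,org()-L(x,0,.1545),ft(4)-f0)
    if b:break
print(r.get_state()["time"])
for n in C:cv2.imwrite(f"pics/{n}2.png",r.read_camera(n)[:,:,::-1])
t=[]
for n in C:
    im=cv2.imread(f"pics/{n}2.png");c=proj(n,L(0,0,.1))[0].astype(int);t.append(cv2.resize(im[c[1]-30:c[1]+30,c[0]-40:c[0]+40],(400,300),interpolation=cv2.INTER_CUBIC))
cv2.imwrite("pics/v5.png",np.hstack(t))
```

```text
[ 0. -0.  0.] [ 0.3734  0.1739  0.3223  0.0048  0.0083 -0.0252]
-0.02 False [ 0.0001  0.0001 -0.0001] [ 0.0925 -0.0411  0.5053  0.0079  0.0336 -0.0059]
-0.01 False [ 0.0001  0.0001 -0.    ] [-0.3605 -0.0761  0.5228 -0.0012 -0.0117 -0.0265]
0 False [ 0.0001  0.0001 -0.    ] [ 0.0643 -0.5573 -0.0673  0.0091  0.0038 -0.0303]
14.475
```

View pics/v5.png

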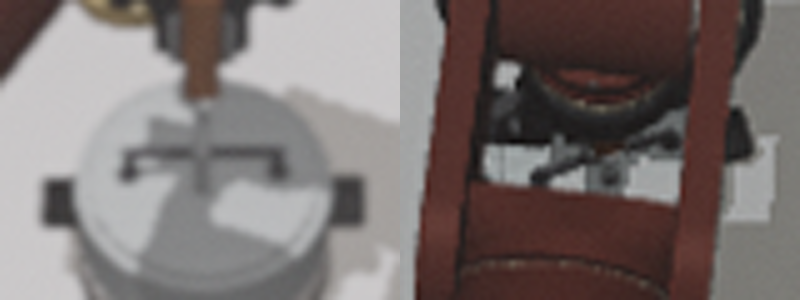

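```bash
cat >> h.py <<'E'
Rl=np.c_[X,Y,[0,0,1]]
def loc(f):return np.r_[f[:3]@Rl,f[3:]@Rl]
def probe(x,s,zs,f0,n=8,v=.01):
    for z in zs:
        line(L(x,s,z),v);r.dwell(.1);print(f"s={s:.4f} z={z:.4f}",np.round(loc(ft(n)-f0),3))
E
python3 - <<'E'
from h import *
line(L(0,0,.160),.02);r.dwell(.2);f0=ft(16);np.save("f0.npy",f0)
probe(0,0,[.1615,.1625,.1635,.1645],f0)
print(r.get_state()["time"])
E
```

```text
s=0.0000 z=0.1615 [ 0.344 -0.412 -0.495  0.003  0.012 -0.005]
s=0.0000 z=0.1625 [ 0.13  -0.245 -0.552  0.029  0.057 -0.008]
s=0.0000 z=0.1635 [ 0.217 -0.696 -3.877 -0.099  0.007  0.011]
s=0.0000 z=0.1645 [ 0.617 -0.461 -3.653 -0.046 -0.015 -0.006]
18.25
```

Run:
```python
from h import *
line(L(0,0,.160),.02);line(L(0,.014,.160),.05);r.dwell(.2);f0=ft(16);np.save("f0.npy",f0)
probe(0,.014,[.1645,.1655],f0,16)
print(r.get_state()["time"])
```

```text
s=0.0140 z=0.1645 [-0.126 -0.603 -3.209 -0.181  0.058 -0.019]
s=0.0140 z=0.1655 [-0.194 -0.223 -3.097 -0.076  0.055 -0.009]
21.9083
```

```bash
cat >> h.py <<'E'
def snap(k=4):return np.mean([cv2.cvtColor(r.read_camera("side"),cv2.COLOR_RGB2GRAY).astype(np.float32) for _ in range(k)],0).astype(np.float32)
def flow(A,B):  # image motion (down px) from A to B at bar ends and lid edges, y=+ first
    pts=[];
    for s in(.037,.037-.009,-.028,-.037):pts.append(proj("side",np.array([*L(0,s,0)[:2],.094]))[0])
    p=np.float32(pts).reshape(-1,1,2);u8=lambda I:cv2.resize(I.clip(0,255).astype(np.uint8),None,fx=4,fy=4,interpolation=cv2.INTER_CUBIC)
    q,st,e=cv2.calcOpticalFlowPyrLK(u8(A),u8(B),p*4+1.5,None,winSize=(29,29),maxLevel=1)
    return np.round(((q-1.5)/4-p)[:,0],2).tolist()
E
python3 - <<'E'
from h import *
A=snap();
S=np.array([np.r_[(lambda s:(*s["ft_force"],*s["ft_torque"]))(r.get_state())] for _ in range(5) if not r.dwell(.03)])
print(S.round(2))
line(L(0,.014,.160),.02);r.dwell(.1);B=snap();np.save("ref.npy",B)
print(flow(B,A),flow(B,snap(2)),r.get_state()["time"])
u=proj("side",[L(0,.03,.094),L(0,.03,.097)]);print(u)
E
```

```text
[[-0.15 -0.32 -4.5   0.04 -0.02  0.02]
 [-0.08 -0.06 -3.93 -0.05 -0.04  0.02]
 [-0.76 -0.28 -4.62 -0.03  0.05 -0.05]
 [ 0.22  0.41 -3.6   0.    0.04 -0.01]
 [ 0.51  0.41 -4.01 -0.02 -0.01  0.03]]
[[-0.03999999910593033, -0.5199999809265137], [-0.15000000596046448, -0.3499999940395355], [0.029999999329447746, -0.25999999046325684], [0.03999999910593033, -0.09000000357627869]] [[0.009999999776482582, 0.0], [0.019999999552965164, -0.009999999776482582], [0.019999999552965164, 0.009999999776482582], [0.009999999776482582, 0.009999999776482582]] 23.1
[[296.82713189 242.11029549]
 [296.79724062 241.41891363]]
```

Run:
```python
from h import *
line(L(0,.004,.160),.03);r.dwell(.1);B=snap(3);f0=ft(10)
line(L(0,.004,.1655),.012);r.dwell(.1);print(flow(B,snap(3)),loc(ft(10)-f0).round(3),r.get_state()["time"])
line(L(0,.004,.160),.03)
```

```text
[[-0.11999999731779099, -0.5299999713897705], [-0.0, -0.7300000190734863], [-0.05000000074505806, -0.029999999329447746], [-0.07000000029802322, 0.029999999329447746]] [-1.972  1.071 -2.798  0.277  0.463  0.006] 25.3583
```

Run:
```python
from h import *
print(loc(ft(6)).round(2))
line(L(0,-.008,.160),.03);r.dwell(.1);B=snap(3);f0=ft(8);print(loc(f0).round(2))
line(L(0,-.008,.1655),.012);r.dwell(.1);A=snap(3);print(flow(B,A),loc(ft(8)).round(3),r.get_state()["time"])
cs=[]
for I in(B,A):
    c=proj("side",L(0,0,.1))[0].astype(int);cs.append(cv2.resize(I[c[1]-30:c[1]+30,c[0]-40:c[0]+40],(400,300),interpolation=cv2.INTER_CUBIC))
cv2.imwrite("pics/v6.png",np.hstack(cs).clip(0,255))
```

```text
[ 1.31 -0.06 -2.09  0.   -0.33 -0.  ]
[ 2.36 -1.45 -0.73 -0.37 -0.59 -0.01]
[[-0.18000000715255737, -0.5699999928474426], [-0.28999999165534973, -0.4099999964237213], [0.05000000074505806, -0.14000000059604645], [-0.11999999731779099, -0.2199999988079071]] [ 0.053  0.055 -5.394 -0.011  0.009 -0.006] 28.0833[ WARN:0@4.876] global loadsave.cpp:1063 imwrite_ Unsupported depth image for selected encoder is fallbacked to CV_8U.
```

View pics/v6.png

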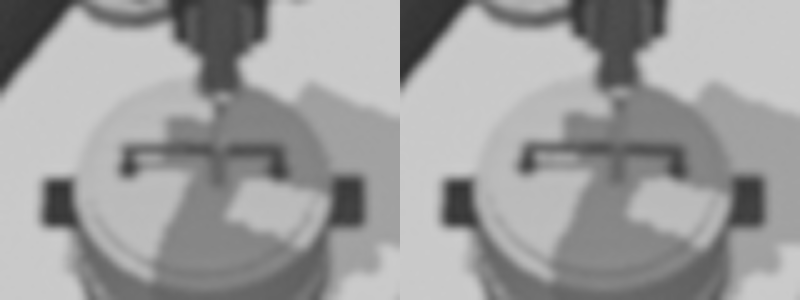

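Run:
```python
from h import *
line(L(0,-.008,.160),.03);print(loc(ft(5)).round(2))
line(L(.002,-.008,.159),.03);print(loc(ft(5)).round(2))
line(L(.002,-.014,.159),.03);r.dwell(.1);B=snap(3);print(loc(ft(6)).round(2))
line(L(.002,-.014,.1655),.012);r.dwell(.1);A=snap(3);print(flow(B,A),flow(np.load("ref.npy"),B),loc(ft(8)).round(3),r.get_state()["time"])
```

```text
[ 0.57  0.17 -1.62 -0.01 -0.31 -0.03]
[-0.22  0.47 -1.78 -0.01 -0.    0.01]
[-0.04 -0.24 -1.75  0.    0.01 -0.  ]
[[0.15000000596046448, -0.23999999463558197], [0.23000000417232513, -0.18000000715255737], [0.27000001072883606, -0.6299999952316284], [0.15000000596046448, -0.699999988079071]] [[0.4000000059604645, -0.4000000059604645], [0.949999988079071, -0.949999988079071], [0.3700000047683716, -0.20000000298023224], [0.28999999165534973, -0.25]] [-0.045  0.222 -5.683 -0.034 -0.019  0.008] 31.0083
```

Run:
```python
from h import *
line(L(.002,-.014,.159),.03);line(L(.002,-.0108,.159),.03);r.dwell(.1);B=snap(3);print(loc(ft(6)).round(2))
line(L(.002,-.0108,.1655),.012);r.dwell(.1);A=snap(3);print(flow(B,A),loc(ft(8)).round(3))
line(L(.002,-.0108,.1675),.012);r.dwell(.1);A=snap(3);print(flow(B,A),r.get_state()["time"])
```

```text
[-0.03  0.11 -1.8   0.    0.01  0.  ]
[[-0.1599999964237213, -0.8799999952316284], [-0.23999999463558197, -0.9200000166893005], [-0.20000000298023224, -0.38999998569488525], [-0.10999999940395355, -0.33000001311302185]] [-2.020e-01 -1.300e-02 -5.746e+00 -6.000e-03  4.000e-03 -3.000e-03]
[[-0.15000000596046448, -1.4800000190734863], [-0.09000000357627869, -1.4900000095367432], [-0.15000000596046448, -0.949999988079071], [-0.09000000357627869, -0.9700000286102295]] 33.8583
```

```bash
cat > tilt.py <<'E'
from h import *
from scipy.ndimage import map_coordinates
def edges(I,dv):
    th=np.radians(np.arange(-100,101,4));out=[]
    for t in th:
        P=np.array([*L(0.058*np.cos(t),.058*np.sin(t),0)[:2],.081]);p=proj("side",P)[0]
        c=proj("side",np.array([*L(0,0,0)[:2],.081]))[0];e=(p-c);n=np.array([e[0]/33**2,e[1]/27**2]);n/=np.linalg.norm(n)
        k=np.arange(-4,4.01,.25);q=p+[0,dv]+k[:,None]*n
        v=map_coordinates(I,[q[:,1],q[:,0]],order=3);g=np.abs(np.gradient(v));i=np.argmax(g)
        w=g*(np.abs(k-k[i])<1.2);out.append((*((p-c)),*n,(w*k).sum()/w.sum(),g[i]))
    return np.array(out)
def cmp(A,B,dv=0):
    a,b=edges(A,0),edges(B,dv);ok=(a[:,5]>2)&(b[:,5]>2);a,b=a[ok],b[ok];d=b[:,4]-a[:,4]
    M=np.c_[a[:,2],a[:,3],a[:,3]*a[:,0]/33]   # du, dv, roll
    s=least_squares(lambda x:M@x-d,[0,0,0],loss="soft_l1",f_scale=.15)
    c=np.linalg.inv(M.T@M);sd=np.std(M@s.x-d)
    print("du dv roll(px at edge)",s.x.round(2)+[0,dv,0],"roll deg",np.degrees(s.x[2]/33/.57).round(2),"n",ok.sum(),"res",sd.round(2),"rollsd",np.degrees(np.sqrt(c[2,2])*sd/33/.57).round(2))
if __name__=="__main__":
    g=lambda f:cv2.cvtColor(cv2.imread(f),cv2.COLOR_BGR2GRAY).astype(np.float32)
    A=snap(4);np.save("cur.npy",A)
    o,s2=g("pics/side0.png"),g("pics/side2.png");ref=np.load("ref.npy")
    cmp(o,s2);cmp(s2,ref);cmp(o,ref);cmp(o,A,-1);cmp(s2,A,-1);cmp(ref,A,-1)
    print(loc(ft(4)).round(2),r.get_state()["time"])
E
python3 tilt.py
```

```text
du dv roll(px at edge) [ 0.04  0.31 -0.01] roll deg -0.04 n 41 res 1.87 rollsd 4.48
du dv roll(px at edge) [ 0.2   1.45 -4.27] roll deg -13.02 n 44 res 2.38 rollsd 5.59
du dv roll(px at edge) [ 0.23  1.63 -4.38] roll deg -13.33 n 43 res 1.38 rollsd 3.25
du dv roll(px at edge) [ 0.01 -0.76  1.06] roll deg 3.24 n 40 res 1.08 rollsd 2.68
du dv roll(px at edge) [-0.03 -0.76  0.47] roll deg 1.42 n 41 res 2.02 rollsd 5.08
du dv roll(px at edge) [ 0.02 -1.9   4.04] roll deg 12.31 n 44 res 1.7 rollsd 4.09
[ 0.38 -0.   -5.41  0.01  0.01  0.02] 34.1917
```

```bash
cat > bar.py <<'E'
from h import *
def ends(I):  # weighted darkness of the two leg/bar end regions -> (u,v) each
    D=np.clip(105-I,0,None);o=[]
    for s in(.037,-.037):
        u,v=proj("side",np.array([*L(0,s,0)[:2],.092]))[0];u0,v0=int(round(u)),int(round(v))-1
        w=D[v0-7:v0+8,u0-5:u0+6];w=w*(w>3);y,x=np.mgrid[v0-7:v0+8,u0-5:u0+6];o+=[(w*x).sum()/w.sum(),(w*y).sum()/w.sum(),w.sum()]
    return np.array(o)
def rep(I):
    e=ends(I);print(e.round(2),"slope deg",np.degrees(np.arctan2(e[4]-e[1],e[3]-e[0])).round(2));return e
if __name__=="__main__":
    g=lambda f:cv2.cvtColor(cv2.imread(f),cv2.COLOR_BGR2GRAY).astype(np.float32)
    I=[g("pics/side0.png"),g("pics/side2.png"),np.load("ref.npy"),np.load("cur.npy")]
    for i in I:rep(i)
    c=proj("side",L(0,0,.1))[0].astype(int)
    cv2.imwrite("pics/v7.png",np.vstack([np.hstack([cv2.resize(i[c[1]-30:c[1]+30,c[0]-40:c[0]+40],(400,300),interpolation=cv2.INTER_NEAREST) for i in(I[0],I[1])]),np.hstack([cv2.resize(i[c[1]-30:c[1]+30,c[0]-40:c[0]+40],(400,300),interpolation=cv2.INTER_NEAREST) for i in (I[2],I[3])])]).clip(0,255).astype(np.uint8))
E
python3 bar.py
```

```text
[294.76 242.92 268.   323.58 242.29 301.  ] slope deg -1.25
[294.7  243.36 149.   323.14 241.9  570.  ] slope deg -2.94
[295.55 241.26 303.25 322.94 241.47 531.5 ] slope deg 0.44
[294.58 240.71 157.75 323.4  240.2  513.5 ] slope deg -1.02
```

View pics/v7.png

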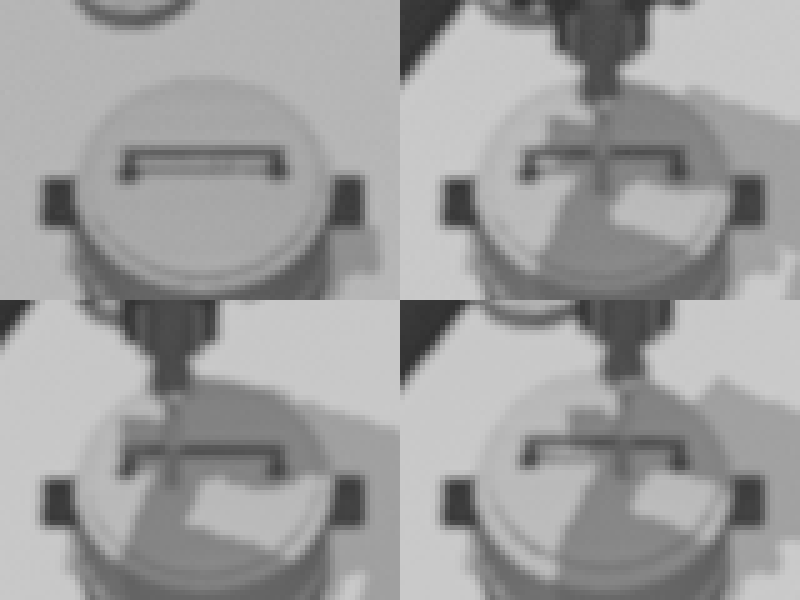

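```bash
cat > carry.py <<'E'
from h import *
s=-.0108
line(L(.002,s,.175),.015);r.dwell(.1);f=loc(ft(4));print(f.round(2))
line(L(.002,s,.202),.04);f=loc(ft(4));print(f.round(2))
H=lambda z,dx=0:REST+(.002+dx)*X+s*Y+[0,0,z]
line(H(.202),.1);r.dwell(.2);print(loc(ft(4)).round(2))
line(H(.130),.06);r.dwell(.3);print(loc(ft(4)).round(2),r.get_state()["time"])
for n in C:cv2.imwrite(f"pics/{n}3.png",r.read_camera(n)[:,:,::-1])
t=[]
for n in C:
    im=cv2.imread(f"pics/{n}3.png");c=proj(n,REST+[0,0,.04])[0].astype(int);t.append(cv2.resize(im[c[1]-40:c[1]+40,c[0]-40:c[0]+40],(400,400),interpolation=cv2.INTER_CUBIC))
    for l,z in(("lid",.0465),("lid_loop",.0465),("rest",.014)):
        for q in r.cut_out(l,n)[:2]:print(n,l,round(q["p"],2),at(n,cen(q["pixels"]),z).round(4),q["extent"])
cv2.imwrite("pics/v8.png",np.hstack(t))
E
python3 carry.py
```

```text
[ 0.29  0.22 -5.36 -0.02  0.03  0.01]
[ 0.15  0.43 -5.71  0.03 -0.02 -0.02]
[ 0.12  0.24 -5.42 -0.01  0.01 -0.02]
[ 0.15  0.38 -5.87  0.    0.01 -0.01] 41.0917
side lid 0.63 [ 0.5119 -0.2457] [390.0, 270.5, 439.5, 314.7]
side lid_loop 0.55 [ 0.5101 -0.2446] [388.2, 271.0, 439.4, 315.6]
side rest 0.75 [ 0.4744 -0.2475] [385.8, 286.7, 440.1, 325.6]
side rest 0.7 [ 0.4521 -0.4045] [455.1, 318.4, 496.6, 356.9]
top lid 0.64 [ 0.5422 -0.2113] [385.9, 246.4, 431.6, 266.2]
top lid_loop 0.24 [0.4053 0.1242] [263.4, 291.9, 283.8, 310.5]
top rest 0.73 [ 0.4521 -0.4067] [447.2, 270.7, 482.5, 304.2]
```

View pics/v8.png

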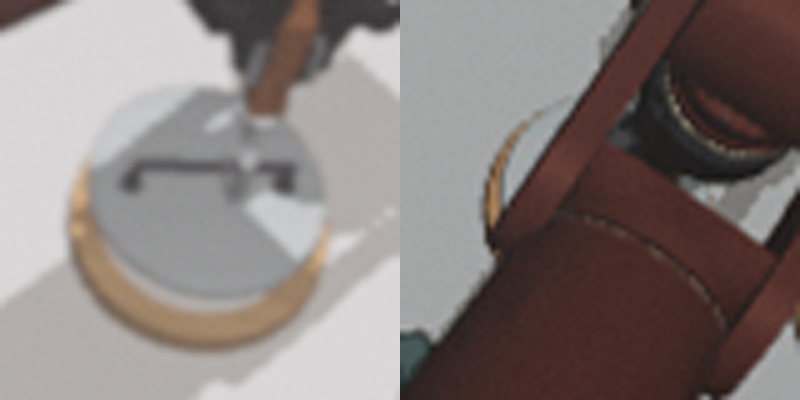

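```bash
cat > place.py <<'E'
from h import *
s=-.0108
H=lambda z,dx=0:REST+(.002+dx)*X+s*Y+[-.0015,-.0015,z]
line(H(.118),.04);r.dwell(.1)
b=line(H(.102),.008,f=1.8);print(b,org(),loc(ft(4)).round(2),r.get_state()["time"])
line(H(min(org()[2],.1055)-.0015),.008)
print(org(),loc(ft(5)).round(2),r.get_state()["time"])
I=r.read_camera("side");cv2.imwrite("pics/side4.png",I[:,:,::-1])
c=proj("side",REST+[0,0,.03])[0].astype(int);cv2.imwrite("pics/v9.png",cv2.resize(I[c[1]-35:c[1]+35,c[0]-40:c[0]+40,::-1],(560,490),interpolation=cv2.INTER_CUBIC))
E
python3 place.py
```

```text
True [ 0.51413456 -0.25803754  0.10424512] [ 1.51 -0.2  -0.73 -0.09 -0.36 -0.03] 43.6083
[ 0.514274   -0.25842563  0.10115568] [ 0.23  0.38 -1.87 -0.02 -0.08  0.  ] 44.2167
```

View pics/v9.png

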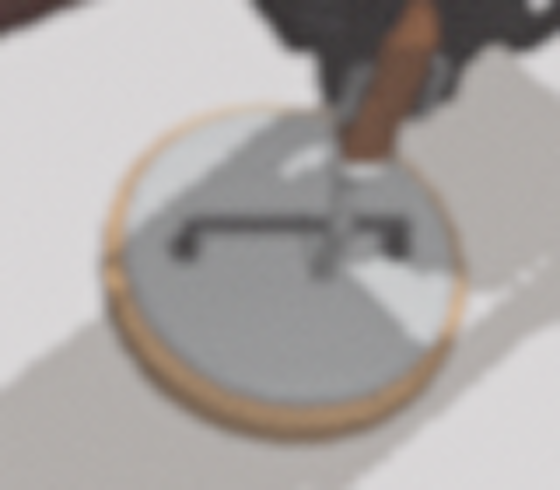

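Run:
```python
from h import *
o=org();o[2]=.0975
line(o,.01);r.dwell(.1);print(loc(ft(4)).round(2))
for d in(.012,.034):
    b=line(o-d*X,.03,f=3);print(b,loc(ft(3)).round(2))
    if b:break
else:
    line(o-.034*X+[0,0,.12],.12);line(o-.034*X+[0,0,.175],.2)
    print(r.get_state()["time"])
    I=r.read_camera("side");cv2.imwrite("pics/side5.png",I[:,:,::-1])
    for q in r.cut_out("lid","side")[:1]:print(at("side",cen(q["pixels"]),.024))
```

```text
[-0.37 -0.05 -1.37  0.    0.02 -0.02]
False [ 0.01  0.35 -1.67 -0.01 -0.01 -0.  ]
False [-0.08  0.17 -1.29 -0.02 -0.03 -0.02]
48.275
[ 0.51101018 -0.2482938 ]
```

Run:
```python
from h import *
XS=rz(SY,[1,0,0])[0];A=ST+[0,0,.010]-.065*XS
r.move_ptp(tcp(A+[0,0,.14]),rot(SY))
line(A+[0,0,.02],.15);line(A,.06);f0=ft(4)
b=line(ST+[0,0,.010],.05,f=5);print(b,org()-ST,ft(3)-f0)
if not b:
    b=line(ST+[0,0,.0],.015,f=4);print(b,org()-ST,ft(3)-f0,r.get_state()["time"])
```

```text
False [-0.00025914  0.00010524  0.00995828] [ 0.07968924  0.31784001 -0.29833534 -0.00294595 -0.00466741 -0.02235493]
True [-2.25336736e-04 -2.73951094e-05  3.73638096e-04] [ 0.1826917   0.08079144  6.75477243 -0.0385003   0.01912808 -0.01800883] 54.1
```

Collar is on the plate; release slowly and back off.

Run:
```python
from h import *
r.command_gripper(.06);r.dwell(.1)
r.line_to(tcp(ST+[0,0,.10]),max_speed=.12)
r.move_ptp([.30,.50,.28],rot(SY))
print(r.get_state()["time"])
t=[]
for n in C:
    I=r.read_camera(n);cv2.imwrite(f"pics/{n}6.png",I[:,:,::-1])
    for P in(ST,REST+[0,0,.03]):
        c=proj(n,P)[0].astype(int);t.append(cv2.resize(I[c[1]-35:c[1]+35,c[0]-45:c[0]+45,::-1],(400,300),interpolation=cv2.INTER_CUBIC))
cv2.imwrite("pics/v10.png",np.vstack([np.hstack(t[:2]),np.hstack(t[2:])]))
```

```text
56.9833
```

View pics/v10.png

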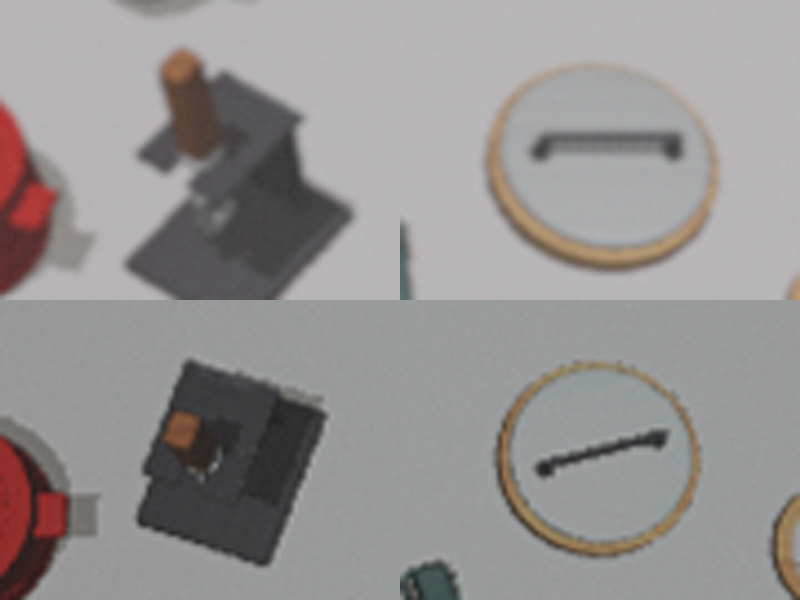

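The lifter hangs in the fork as it did at the start, and the lid sits centred and level in the larger ring.

```bash
python3 -c "
from workcell import r
print(r.job_done())"
```

```text
the job is handed in; nothing more can be done
None
```

I handed the job in at about 57 s: the final pictures show the lid centred and level in the larger ring and the lifter hanging back in its stand; the hook pressed about 7 N on the lid once while feeling for the disc, and the lid tilted slightly (about 2° as far as I could measure) during the balance tests.

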